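# Pack the lamp spares into the foam tray

## Robot

A 6-joint arm with a two-finger parallel gripper is mounted at the origin on the work surface. World frame = base frame: x ahead of the robot, y to its left, z up, the work surface at z = 0. Lengths are in mm, angles in rad, forces in N, time in s.
With the tool pointing down it reaches from about 400 to 925 mm from the base axis. Payload 12.5 kg.
Tool frame: the origin (TCP) lies midway between the tips of the shut fingers; the grasp point (between the pads) lies 19 mm behind it (env.pinch_z is the z of the grasp point in the tool frame, in mm); z points along the fingers, y is the line along which they close (so a half turn about z gives the same grasp; the last joint's range is limited). The gripper opens to 95 mm and grips with 3 to 60 N. Pads are 20 mm wide; open, the fingers measure 119 mm over their backs; the gripper's body (75 mm by 180 mm) begins 59 mm behind the grasp point.
Start: joints at [-1.274, 0.491, 1.559, -0, 1.092, -0.106], TCP at [245.022, -574.991, 179.661] pointing down, gripper open.
Joint ranges: [-3.1, 3.1], [-0.84, 2.19], [0.05, 2.79], [-1.13, 4.28], [0.06, 2.93], [-2.69, 2.69]. Speed limits (rad/s): [2.22, 2.22, 2.79, 3.14, 3.14, 3.14].

## Interface

Orientations are given as [roll, pitch, yaw] about the fixed x, y, z axes, in that order (R = Rz(yaw) Ry(pitch) Rx(roll)).
In Python, from cell import env, eyes gives the robot as it stands.
- The arm moves only by the shell command python3 -m inch 'ROWS'. ROWS is JSON, a list of rows, each a list of 3 entries, a list of its own where there are three numbers: the shift along the tool's x, y, z in units of 60 mm (1.0 is 60 mm), then the turn about the tool's z in units of 5 degrees (1.0 is 5 degrees), then the closure, from -1 (fully open) to 1 (shut). In form: [[[tx, ty, tz], turn, claw], ...]. A call has exactly 10 rows; each row shifts and turns the commanded pose from where the row before left it, along the tool's axes as they then stand; what a row does not reach is not made up. A row lasts 1/8 s, in which the tool goes at most 62.5 mm and 10.7 degrees, less where a joint would pass 70% of its speed; a pose out of reach is approached as far as the arm can. A call is refused whole if a number of a shift passes 1 or a number of a turn 1, either way. A call with a gripper value outside its range is refused whole. The fingers move at their own pace and stop on an object; the grip force is fixed at half the most. Time passes only in rows, so rows that do not move let the fingers close, or fill a call up. It gives the time, the measured TCP pose, the force, the opening and the grip force at its end, in the units of the state.
- env.state(): the state, without advancing time (a new reading comes with each control period).
- eyes.read_camera(name): name is "scene" or "top" or "wrist"; returns a dict with "pixels" (400x640x3 uint8, red, green, blue), "fx", "fy", "cx", "cy" (pixels), "extrinsics" (4x4, takes a point from world to camera coordinates). Camera axes: x right, y down, z forward; pixel columns grow to the right and rows downward; lengths in mm; the calibration is good to about 2 mm. A picture is of the moment at which its call begins. There is no depth.
- env.job_done(): hands the job in; it is judged then, once.
Trained networks look in a picture, given as the dict that the camera call returned (one of the last four; its "shot" number tells which), for a name from the list of things; names that differ only in an ending like _2 or _b are one class to them, and where a whole thing is asked for, a point or a joint stands for the part that bears it (a point fixed in the world has none). Each returns a list of dicts, best first, with "score" (0 to 1); they miss things now and then, are a little off and sometimes report something else, mostly with a low value. They report only what shows in the picture. A call takes as long as a camera call. They do not tell look-alikes from the thing itself.
- eyes.boxes_of(name, picture): "centre" ([row, column] in pixels, amid what is visible of it).
- eyes.cut_out(name, picture): "mask" (400x640 bool, what is visible of it) and "centre" ([row, column] in pixels, amid what is visible of it).
- eyes.spot_point(name, picture): "centre" ([row, column] in pixels: a listed point, or the origin of a listed thing).
The state is a dict: "t": time; "joints": joint angles; "qvel": joint speeds; "tau": joint torques, N m; "eef_pos": TCP position; "tcp_rot": TCP orientation; "ft_force": force on the tool from outside, world axes, zero at the start; "moment": the same for the moment, N m; "opening": opening from 0.0 (shut) to 1.0 (fully open); "grip_force": force on a finger pad.
Only numpy, scipy, OpenCV 4.12 (cv2) and the standard library are available. Lean on these libraries where they do the work, as an engineer would, in place of code of your own. Each camera call takes 0.05 s, during which the arm holds its last target. There are 200 camera calls.

## Task

Pack the spares for the console lamp into the foam tray: stand the brown lampholder mouth up in the wide round well and the slim bulb cap down in the narrow round well, put the smaller steel ring flat over the post, and lay the yellow battery case flat in the oblong pocket, each fully home. The round globe bulb and the larger steel ring belong to another lamp: leave them standing and lying where they are.

Things in the scene. Friction and masses are not known exactly. Their poses are not given: they have to be found in the camera images.
- lampholder: Brown bakelite bayonet lampholder standing upright on the desk, mouth up: round foot 40 mm across and 8 mm high, ribbed round barrel 36 mm across up to 46 mm, collar 33 mm across with two slots above it, 58 mm tall in all. About 45 g. Origin: centre of its underside; z up along its axis.
- pygmy_bulb: Small slim frosted glass bulb (pygmy) standing upright on its brass bayonet cap: cap 22 mm across and 22 mm high, pear-shaped glass above it, 28 mm across between 35 and 47 mm height, rounded top at 60 mm. About 25 g. Origin: centre of the cap's flat end, at the bottom; z up along its axis.
- small_ring: The smaller of two knurled steel rings, lying flat: 46 mm outside, 34 mm inside, 12 mm high. About 70 g. Origin: centre of its underside; z up along its axis.
- battery_case: Yellow plastic battery case lying flat: 60 mm long (its x), 32 mm wide (its y), 28 mm high. About 115 g. Origin: centre of its underside; z up.
- globe_bulb: Look-alike that stays: frosted bulb with a round globe 45 mm across, 70 mm tall, standing on a brass cap 22 mm across. Origin: centre of the cap's flat end, at the bottom; z up.
- large_ring: Look-alike that stays: the larger knurled steel ring, 64 mm outside, 50 mm inside, 12 mm high, lying flat. Origin: centre of its underside; z up.
- wide_well: Block with the wide round well: 56 mm across, 24 mm deep, central (floor at z = 6 mm). Fixed 94 x 94 x 30 mm foam block, one of four set 2 x 2 in any order, all turned alike, in a low fixed plywood tray (200 x 200 mm, rim 34 mm above the desk). Origin: centre of the block's underside, 4 mm above the desk; z up, x and y along its sides; top face at z = 30 mm.
- narrow_well: Foam block with the narrow round well: 38 mm across, 24 mm deep, in the middle (floor at z = 6 mm). Block size, tray, origin and axes as for wide_well.
- oblong_pocket: Foam block with the oblong pocket: 76 mm along its x, 48 mm along its y, 14 mm deep, in the middle (floor at z = 16 mm, light grey). Block size, tray, origin and axes as for wide_well.
- post_block: Foam block without a hole, with a round light grey post in the middle: 18 mm across, rising 20 mm above the block's flat top face (post top at z = 50 mm). Block size, tray, origin and axes as for wide_well.
Not all that is in view belongs to the job. What is shaped like the post_block but orange or purple is not meant.

How it is judged (in metres and radians):
At the end, for the whole second after the job is handed in: Holder, slim bulb and ring upright/flat in or on their blocks within 12 mm of the middle, battery case within 14 mm, all within 6 mm of seating height, tilt under 0.15 rad, released, at rest. Globe bulb and large ring upright, within 20 mm of their start (horizontal distance between lampholder and wide_well below 0.012 m and z of lampholder in the frame of wide_well between 0 and 0.012 m and angle between each of lampholder, pygmy_bulb, small_ring, battery_case, globe_bulb, large_ring's own z axis and vertical below 0.15 rad and linear speed of each of lampholder, pygmy_bulb, small_ring, battery_case below 0.02 m/s and angular speed of each of lampholder, pygmy_bulb, small_ring, battery_case below 0.2 rad/s and contact force between each of lampholder, pygmy_bulb, small_ring, battery_case and the fingers below 0.05 N and horizontal distance between pygmy_bulb and narrow_well below 0.012 m and z of pygmy_bulb in the frame of narrow_well between 0 and 0.012 m and horizontal distance between small_ring and post_block below 0.012 m and z of small_ring in the frame of post_block between 0.024 and 0.036 m and horizontal distance between battery_case and oblong_pocket below 0.014 m and z of battery_case in the frame of oblong_pocket between 0.01 and 0.022 m and distance of each of globe_bulb, large_ring from where it was at the start of the episode below 0.02 m); the robot touches nothing.
It fails at once if the globe bulb or the large ring is carried off or knocked away (more than 40 mm) (distance of any of globe_bulb, large_ring from where it was at the start of the episode above 0.04 m).
It also fails if it takes over 99 s, if anything falls off the work surface, if the arm or the gripper's body presses on something with over 40 N, if the wrist force passes 120 N, or if a joint passes its speed limit or range.

## Working session

There is one attempt and no reset: what is moved stays moved. The work goes in short steps, Python scripts to look and compute and a shell command to move; the robot and the scene stay as the last step left them, time stands still between calls to the robot, and variables do not carry over. Pictures are saved under pics/ and viewed, at most 15 in all, crops included, and the job is handed in when it is done.

```bash
ls; mkdir -p pics; python3 - <<'E'
from cell import env, eyes
import cv2
for n in ("scene","top"):
    p=eyes.read_camera(n); cv2.imwrite(f"pics/{n}0.png",p["pixels"][:,:,::-1]); print(n,p["fx"],p["cx"],p["cy"],p["extrinsics"])
print(env.state(),env.pinch_z)
E
```

```text
pics
scene 366.7348127998103 318.906599982542 198.31280405446157 [[ 6.06829061e-01  7.94795137e-01 -7.69290120e-03 -3.58409510e+02]
 [ 5.78750054e-01 -4.48470447e-01 -6.81118663e-01 -2.32383599e+02]
 [-5.44799840e-01  4.08870331e-01 -7.32132629e-01  1.21361295e+03]
 [ 0.00000000e+00  0.00000000e+00  0.00000000e+00  1.00000000e+00]]
top 461.2871867408062 320.61771542498406 210.21741540884787 [[ 1.80423567e-02 -9.99668165e-01 -1.83856755e-02  6.82475546e+01]
 [-9.94927463e-01 -1.61306156e-02 -9.92932380e-02  5.00858235e+02]
 [ 9.89637168e-02  2.00838975e-02 -9.94888345e-01  1.46867449e+03]
 [ 0.00000000e+00  0.00000000e+00  0.00000000e+00  1.00000000e+00]]
{'t': 0.1, 'joints': array([-1.27360906e+00,  4.91483765e-01,  1.55941794e+00, -2.45056114e-06,
        1.09172189e+00, -1.05599193e-01]), 'qvel': array([ 1.43479173e-03, -2.33137314e-03, -9.70360530e-04, -7.21389030e-05,
        1.81291679e-03,  8.57527595e-05]), 'tau': array([ 2.34757594e-03, -6.13624191e+01, -2.58605164e+01,  6.93828310e-02,
        4.70069284e-02, -6.36017216e-05]), 'eef_pos': array([ 244.93036496, -574.7127453 ,  179.11971193]), 'tcp_rot': array([-3.14056722e+00, -1.06503084e-04,  4.02787540e-01]), 'ft_force': array([0.35100572, 0.14927819, 0.09426622]), 'moment': array([-0.00881004,  0.03458465, -0.03822994]), 'grip_force': 0.0, 'opening': 1.0025249416243183} -18.8
```

View pics/scene0.png

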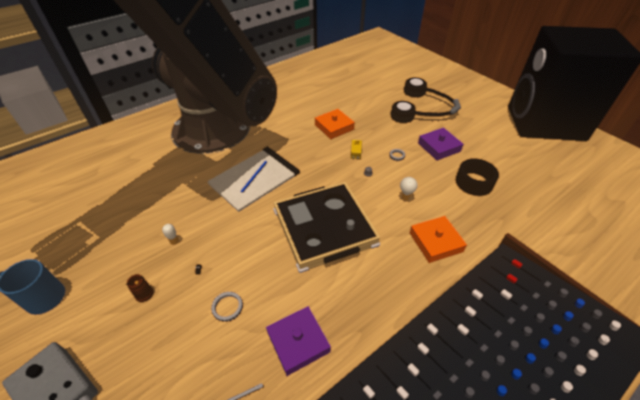

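View pics/top0.png

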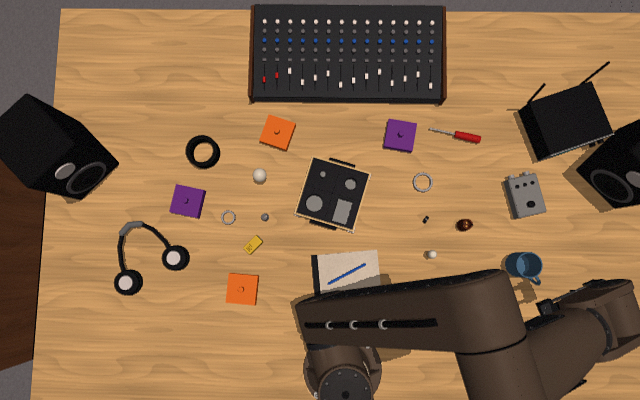

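```bash
cat > h.py <<'E'
import numpy as np
from cell import env, eyes
def ray(p,rc,z):
    "world point at height z (mm) seen at pixel [row,col]"
    E=np.array(p["extrinsics"]);R,t=E[:3,:3],E[:3,3]
    d=R.T@[(rc[1]-p["cx"])/p["fx"],(rc[0]-p["cy"])/p["fy"],1]; c=-R.T@t
    return c+d*(z-c[2])/d[2]
def proj(p,X):
    E=np.array(p["extrinsics"]);c=E[:3,:3]@X+E[:3,3]
    return np.array([p["cy"]+p["fy"]*c[1]/c[2],p["cx"]+p["fx"]*c[0]/c[2]])
E
python3 - <<'E'
from h import *
Z=dict(lampholder=0,pygmy_bulb=0,small_ring=0,battery_case=0,globe_bulb=0,large_ring=0,wide_well=4,narrow_well=4,oblong_pocket=4,post_block=4)
for cam in("top","scene"):
    p=eyes.read_camera(cam)
    for n,z in Z.items():
        for r in eyes.spot_point(n,p)[:3]:
            print(cam,n,round(r["score"],2),np.round(r["centre"]),np.round(ray(p,r["centre"],z)[:2],1))
E
```

```text
top lampholder 0.53 [225. 460.] [ 459.7 -377.5]
top pygmy_bulb 0.52 [256. 427.] [ 357.7 -272. ]
top small_ring 0.51 [217. 226.] [474.2 390.1]
top battery_case 0.5 [247. 255.] [376.6 289.2]
top globe_bulb 0.53 [178. 262.] [607.3 273.6]
top large_ring 0.74 [254. 428.] [ 364.8 -274.3]
top large_ring 0.66 [183. 421.] [ 599.1 -251.4]
top wide_well 0.95 [203. 315.] [524.   95.5]
top narrow_well 0.64 [187. 348.] [579.9 -12.4]
top oblong_pocket 0.64 [211. 342.] [499.7   5.7]
top oblong_pocket 0.49 [203. 317.] [524.1  89.2]
top post_block 0.84 [136. 278.] [747.6 224.6]
top post_block 0.82 [200. 188.] [528.  516.3]
top post_block 0.81 [175. 324.] [620.1  67.2]
scene lampholder 0.73 [293. 142.] [ 459.1 -387.6]
scene pygmy_bulb 0.62 [243. 174.] [ 374.  -280.8]
scene small_ring 0.43 [156. 395.] [473.  379.5]
scene battery_case 0.62 [155. 353.] [392.7 280.7]
scene battery_case 0.23 [234. 351.] [618.1  80.4]
scene globe_bulb 0.52 [196. 406.] [610.2 282.1]
scene large_ring 0.74 [310. 228.] [ 610.1 -256.2]
scene large_ring 0.21 [242. 173.] [ 368.2 -280. ]
scene wide_well 0.75 [207. 334.] [523.  101.4]
scene wide_well 0.68 [247. 317.] [598.7 -11. ]
scene narrow_well 0.68 [246. 316.] [593.5 -12.5]
scene narrow_well 0.68 [293. 144.] [ 465.2 -384.5]
scene narrow_well 0.38 [237. 347.] [619.9  64.7]
scene oblong_pocket 0.85 [218. 300.] [500.5   7.8]
scene post_block 0.96 [244. 436.] [766.3 220.4]
scene post_block 0.96 [150. 441.] [542.2 507.3]
scene post_block 0.88 [344. 296.] [ 758.4 -186. ]
```

The scene shows the parts clearly. In the top view the slim bulb is near (254,430), lampholder (225,464), large ring (182,422), globe (176,260), small ring (217,229), battery (244,253). Tray blocks: wide well (203,315), pocket (211,342), narrow well (184,349), post (175,323). I move over the holder and slim bulb for a wrist look.

```bash
python3 -m inch '[[[0.4,-0.27,-0.12],0,-1],[[0.4,-0.27,-0.12],0,-1],[[0.4,-0.27,-0.12],0,-1],[[0.4,-0.27,-0.12],0,-1],[[0.4,-0.27,-0.12],0,-1],[[0.4,-0.27,-0.12],0,-1],[[0.4,-0.27,-0.12],0,-1],[[0.4,-0.27,-0.12],0,-1],[[0.4,-0.27,-0.12],0,-1],[[0,0,0],0,-1]]'
cat >> h.py <<'E'
def go(x,y,z,yaw=None):
    "shift in tool units and turn in 5 deg units to a target; shift given in the present tool axes"
    s=env.state();a=s["tcp_rot"][2];d=np.array([x,y,z])-s["eef_pos"]
    c,n=np.cos(a),np.sin(a)
    print("units",np.round([(c*d[0]+n*d[1])/60,(n*d[0]-c*d[1])/60,-d[2]/60],2),"turn",None if yaw is None else round(-np.degrees((yaw-a+np.pi/2)%np.pi-np.pi/2)/5,2))
E
python3 - <<'E'
from h import *
import cv2
p=eyes.read_camera("wrist"); cv2.imwrite("pics/w1.png",p["pixels"][:,:,::-1])
E_=np.array(p["extrinsics"]);print(-E_[:3,:3].T@E_[:3,3],E_[2,:3],p["fx"])
for n in("lampholder","pygmy_bulb","large_ring","small_ring"):
    for r in eyes.spot_point(n,p)[:2]: print(n,round(r["score"],2),np.round(r["centre"]),np.round(ray(p,r["centre"],0)[:2],1))
E
```

```text
t: 2.45
eef_pos: [387.6, -354.2, 245.4]
tcp_rot: [3.14, -0.001, 0.406]
ft_force: [0.0, -0.9, 0.3]
opening: 1.0
grip_force: 0.0
[ 460.33795961 -322.76299986  450.0051457 ] [-0.2606274  -0.11253755 -0.958858  ] 320.1178791232019
lampholder 0.62 [122. 356.] [ 462.9 -382.4]
pygmy_bulb 0.96 [156. 259.] [ 366.8 -276.7]
```

View pics/w1.png

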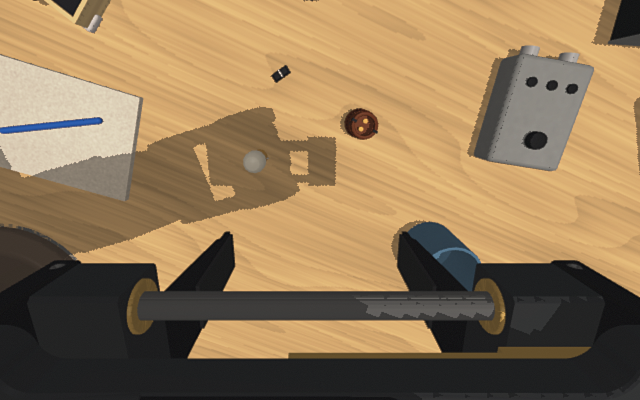

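The wrist view shows the slim bulb at about (160,255) and the holder at (124,361). I refine both with the masks, and fit the tray from the top camera.

```bash
python3 - <<'E'
from h import *
import cv2
p=eyes.read_camera("wrist")
for n,z in(("lampholder",32),("pygmy_bulb",40)):
    r=eyes.cut_out(n,p)[0]; m=r["mask"].astype(np.uint8)
    (c,rd),_=cv2.minEnclosingCircle(cv2.findNonZero(m)); 
    print(n,round(r["score"],2),r["centre"],c,rd,ray(p,(c[1],c[0]),z)[:2], ray(p,eyes.boxes_of(n,p)[0]["centre"],z)[:2])
q=eyes.read_camera("top")
im=q["pixels"][150:240,280:380]
cv2.imwrite("pics/t1.png",cv2.resize(im[:,:,::-1],None,fx=6,fy=6,interpolation=cv2.INTER_CUBIC))
for n,z in(("battery_case",14),("small_ring",6),("large_ring",6),("wide_well",4),("narrow_well",4),("oblong_pocket",4),("post_block",4)):
    for r in eyes.cut_out(n,q)[:2]:
        m=r["mask"].astype(np.uint8); b=cv2.minAreaRect(cv2.findNonZero(m))
        print(n,round(r["score"],2),np.round(r["centre"],1),np.round(ray(q,r["centre"],z)[:2],1),m.sum(),np.round(b[1],1),b[2])
E
```

```text
Traceback (most recent call last):
TypeError: 'float' object is not subscriptable
```

```bash
python3 - <<'E'
from h import *
import cv2
p=eyes.read_camera("wrist")
for n,z in(("lampholder",32),("pygmy_bulb",40)):
    r=eyes.cut_out(n,p)[0]; m=r["mask"].astype(np.uint8)
    c,rd=cv2.minEnclosingCircle(cv2.findNonZero(m)) 
    print(n,round(r["score"],2),r["centre"],c,rd,ray(p,(c[1],c[0]),z)[:2])
q=eyes.read_camera("top")
im=q["pixels"][150:240,280:380]
cv2.imwrite("pics/t1.png",cv2.resize(im[:,:,::-1],None,fx=6,fy=6,interpolation=cv2.INTER_CUBIC))
for n,z in(("battery_case",14),("small_ring",6),("large_ring",6),("wide_well",4),("narrow_well",4),("oblong_pocket",4),("post_block",4)):
    for r in eyes.cut_out(n,q)[:2]:
        m=r["mask"].astype(np.uint8); b=cv2.minAreaRect(cv2.findNonZero(m))
        print(n,round(r["score"],2),np.round(r["centre"],1),np.round(ray(q,r["centre"],z)[:2],1),m.sum(),np.round(b[1],1),b[2])
E
```

```text
lampholder 0.76 [122.3, 360.2] (360.01220703125, 122.96341705322266) 17.467870712280273 [ 461.53027274 -385.45076939]
pygmy_bulb 0.9 [159.5, 251.6] (254.0, 159.0) 13.038504600524902 [ 367.61804864 -278.35407812]
battery_case 0.47 [246.2 252.2] [379.7 297.2] 221 [11.3 19.8] 45.0
large_ring 0.43 [186.  416.3] [ 586.6 -235.8] 78 [17. 18.] 90.0
wide_well 0.62 [203.5 316.4] [523.8  91.5] 864 [29.8 29.4] 17.10272979736328
narrow_well 0.57 [183.6 349.1] [591.6 -15.2] 845 [29.7 29.4] 15.255118370056152
oblong_pocket 0.87 [209.2 342.9] [506.3   4.1] 797 [29.1 28.8] 18.43494987487793
oblong_pocket 0.73 [206.5 314.5] [513.7  97.6] 759 [27.2 28.5] 18.434946060180664
post_block 0.89 [173.7 324.4] [623.5  66.9] 823 [29.2 28.8] 16.699243545532227
post_block 0.78 [199.4 186.8] [530.6 521.1] 888 [32. 29.] 13.240520477294922
```

View pics/t1.png

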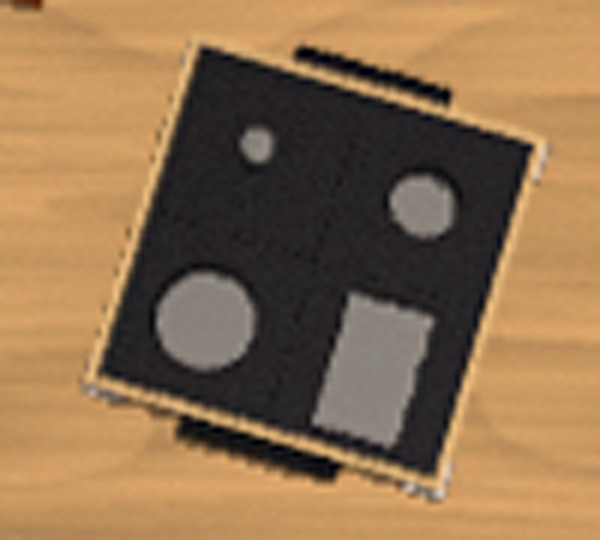

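The tray picture shows the post upper left (145,257), narrow well (207,423), wide well (320,206) and pocket (370,373), long side along world x. Now to the lampholder.

```bash
python3 -m inch '[[[0.23,0.24,0.2],0,-1],[[0.23,0.24,0.2],0,-1],[[0.23,0.24,0.2],0,-1],[[0.24,0.23,0.2],0,-1],[[0,0,0.4],0,-1],[[0,0,0.5],0,-1],[[0,0,0.5],0,-1],[[0,0,0.5],0,-1],[[0,0,0.5],0,-1],[[0,0,0.4],0,-1]]'; python3 -m inch '[[[0,0,0],0,-1],[[0,0,0],0,1],[[0,0,0],0,1],[[0,0,0],0,1],[[0,0,0],0,1],[[0,0,0],0,1],[[0,0,-0.3],0,1],[[0,0,-0.5],0,1],[[0,0,-0.5],0,1],[[0,0,-0.5],0,1]]'
python3 -c "
from h import *
s=env.state();print(s['opening']*95,s['grip_force']);go(523,98,140)"
```

```text
t: 4.6
eef_pos: [460.1, -386.6, 27.2]
tcp_rot: [-3.141, 0.0, 0.403]
ft_force: [0.5, 0.5, 0.2]
opening: 0.999
grip_force: 0.0
t: 5.85
eef_pos: [460.3, -386.8, 138.8]
tcp_rot: [3.14, -0.0, 0.403]
ft_force: [0.5, -1.2, 0.6]
opening: 0.111
grip_force: 0.0
10.547394589534726 0.0
units [ 4.13 -7.02 -0.02] turn None
```

Grip force is zero, so I check what happened.

```bash
python3 - <<'E'
from h import *
import cv2
p=eyes.read_camera("wrist"); cv2.imwrite("pics/w2.png",p["pixels"][:,:,::-1])
s=env.state();print(s['opening'],s['grip_force'],s['ft_force'])
E
```

```text
0.06647713689391359 0.0 [-0.30614079 -0.14916996  2.35324997]
```

View pics/w2.png

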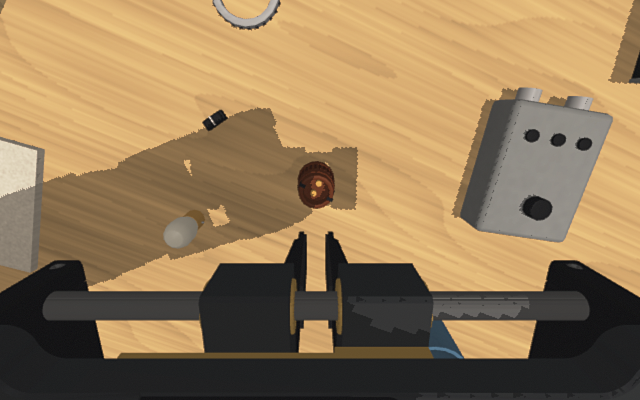

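The fingers are slow (about 80 mm/s), so I lifted too early. The holder still stands untouched at (186,317). Retry with a longer close.

```bash
python3 -m inch '[[[0,0,0],0,-1],[[0,0,0],0,-1],[[0,0,0],0,-1],[[0,0,0.2],0,-1],[[0,0,0.2],0,-1],[[0,0,0.2],0,-1],[[0,0,0.2],0,-1],[[0,0,0.3],0,-0.4],[[0,0,0.4],0,-0.4],[[0,0,0.35],0,-0.4]]'; python3 -m inch '[[[0,0,0],0,1],[[0,0,0],0,1],[[0,0,0],0,1],[[0,0,0],0,1],[[0,0,0],0,1],[[0,0,0],0,1],[[0,0,0],0,1],[[0,0,0],0,1],[[0,0,0],0,1],[[0,0,0],0,1]]'

```

```text
t: 7.15
eef_pos: [460.1, -386.6, 24.1]
tcp_rot: [-3.141, 0.0, 0.403]
ft_force: [-0.5, 0.3, -0.1]
opening: 0.701
grip_force: 0.0
t: 8.4
eef_pos: [460.3, -386.8, 25.4]
tcp_rot: [3.141, 0.0, 0.403]
ft_force: [0.2, 0.1, -0.3]
opening: 0.005
grip_force: 0.0
```

```bash
python3 - <<'E'
from h import *
import cv2
p=eyes.read_camera("wrist");q=eyes.read_camera("scene")
s=env.state(); print(s["eef_pos"],proj(p,s["eef_pos"]),proj(q,s["eef_pos"]))
for c in(p,q):
  for n in("lampholder","pygmy_bulb"):
    for r in eyes.spot_point(n,c)[:2]: print(n,round(r["score"],2),np.round(r["centre"]),np.round(ray(c,r["centre"],0)[:2],1))
cv2.imwrite("pics/w3.png",np.vstack([p["pixels"][100:400],cv2.resize(q["pixels"][180:330,40:360],None,fx=2,fy=2)])[:,:,::-1])
E
```

```text
[ 460.28197221 -386.75742108   25.43308536] [226.64392429 315.6797632 ] [287.01381931 138.50773653]
lampholder 0.9 [210. 316.] [ 463.3 -385.7]
pygmy_bulb 0.84 [267. 145.] [ 366.1 -278.7]
lampholder 0.59 [293. 143.] [ 460.4 -386.7]
```

View pics/w3.png

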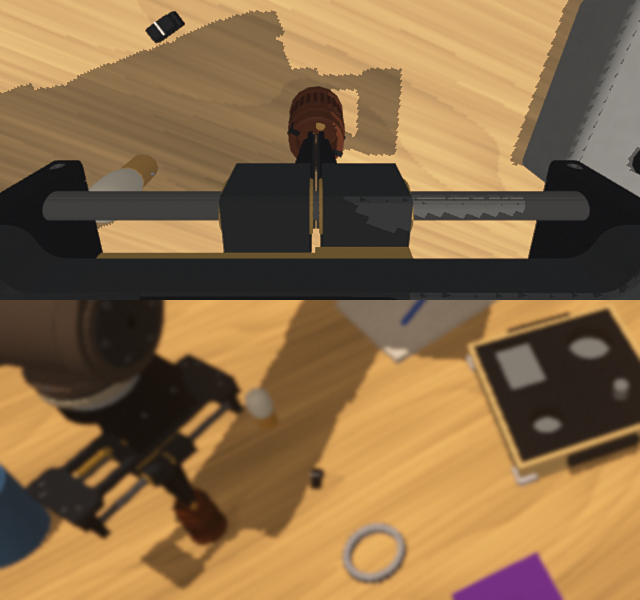

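```bash
python3 - <<'E'
from h import *
p=eyes.read_camera("wrist");q=eyes.read_camera("scene")
for rc,z in(((188,316),0),((193,316),4),((228,319),58),((225,319),58)): print("w",rc,z,ray(p,rc,z)[:2])
r=eyes.cut_out("lampholder",p)[0]["mask"];i=np.argwhere(r);print(i.min(0),i.max(0))
r=eyes.cut_out("lampholder",q)[0]["mask"];i=np.argwhere(r);print(i.min(0),i.max(0))
for X in([460,-386,0],[460,-386,58],[475,-380,0],[475,-380,58],[485,-375,0]): X=np.array(X);print(X,proj(p,X),proj(q,X))
E
```

```text
w (188, 316) 0 [ 479.45344967 -378.84945256]
w (193, 316) 4 [ 476.92126436 -379.92550937]
w (228, 319) 58 [ 471.89273708 -383.90567367]
w (225, 319) 58 [ 473.58531573 -383.17919202]
[187 288] [256 343]
[275 126] [302 152]
[ 460 -386    0] [214.43474089 314.6214619 ] [292.57252471 143.06876184]
[ 460 -386   58] [246.76241688 314.27666082] [278.82536205 133.06458878]
[ 475 -380    0] [193.92021082 315.07766495] [295.99476081 148.17403983]
[ 475 -380   58] [220.82280715 314.86290609] [282.33571436 138.38066945]
[ 485 -375    0] [179.27828878 314.13986592] [298.04561998 152.07040517]
```

```bash
python3 - <<'E'
from h import *
import cv2
p=eyes.read_camera("wrist");q=eyes.read_camera("scene");t=eyes.read_camera("top")
z=lambda c,r,k,h,w:cv2.resize(c["pixels"][r:r+h,k:k+w],(390,390),interpolation=cv2.INTER_CUBIC)
cv2.imwrite("pics/w4.png",np.hstack([z(p,165,260,110,110),z(q,245,100,70,70)])[:,:,::-1])
E
```

```text
(no output)
```

View pics/w4.png

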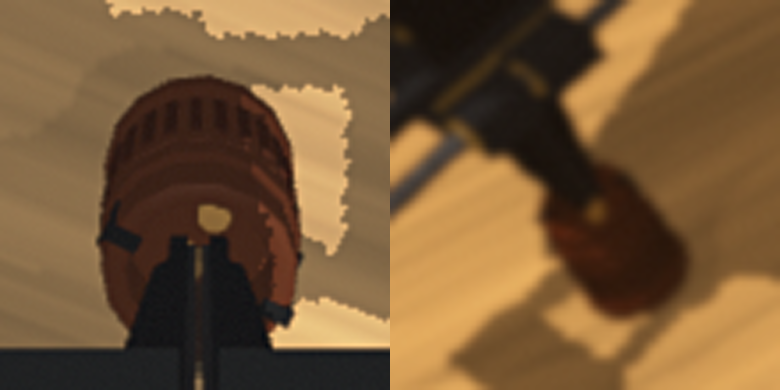

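The picture shows the shut fingers apparently inside the holder's mouth, at odds with a solid barrel. I open a little to see whether something stops them.

```bash
python3 -m inch '[[[0,0,0],0,-0.3],[[0,0,0],0,-0.3],[[0,0,0],0,-0.3],[[0,0,0],0,-0.3],[[0,0,0],0,-0.3],[[0,0,0],0,-0.3],[[0,0,0],0,-0.3],[[0,0,0],0,-0.3],[[0,0,0],0,-0.3],[[0,0,0],0,-0.3]]'
python3 - <<'E'
from h import *
import cv2
p=eyes.read_camera("wrist");q=eyes.read_camera("scene")
r=eyes.cut_out("lampholder",p)[0]["mask"];i=np.argwhere(r);print(i.min(0),i.max(0))
z=lambda c,r,k,h,w:cv2.resize(c["pixels"][r:r+h,k:k+w],(390,390),interpolation=cv2.INTER_CUBIC)
cv2.imwrite("pics/w5.png",np.hstack([z(p,165,240,150,150),z(q,245,100,70,70)])[:,:,::-1])
E
```

```text
t: 10.3
eef_pos: [460.3, -386.8, 25.5]
tcp_rot: [3.141, 0.0, 0.403]
ft_force: [-0.0, -0.9, 0.4]
opening: 0.646
grip_force: 0.0
[186 287] [266 344]
```

View pics/w5.png

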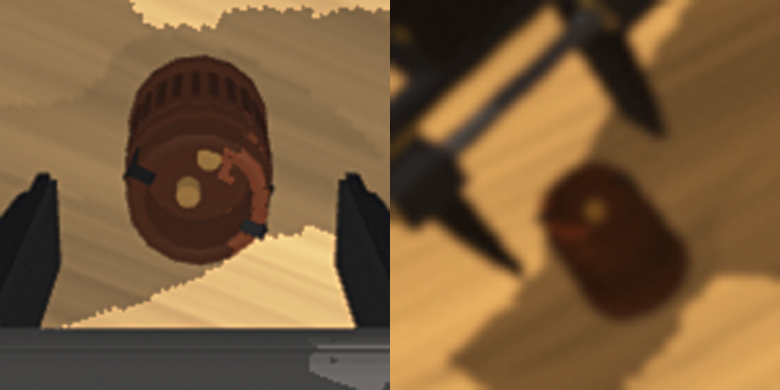

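```bash
python3 - <<'E'
from h import *
import cv2
p=eyes.read_camera("wrist");q=eyes.read_camera("scene")
P=lambda p:np.array([[p["fx"],0,p["cx"]],[0,p["fy"],p["cy"]],[0,0,1]])@np.array(p["extrinsics"])[:3]
a=cv2.triangulatePoints(P(p),P(q),np.array([[375,258.],[232,232]]),np.array([[123,148.5],[293.5,268.7]]))
a=(a[:3]/a[3]).T;print(a,a.mean(0),np.linalg.norm(a[0]-a[1]))
for X,(u,v) in zip(a,(((232,375),(293.5,123)),((232,258),(268.7,148.5)))):print(proj(p,X),u,proj(q,X),v)
s=env.state();print(s["eef_pos"],s["tcp_rot"],s["joints"],s["opening"])
E
```

```text
[[ 483.37004182 -413.16036624   60.86037393]
 [ 455.8182616  -352.05563046   58.19958562]] [ 469.59415171 -382.60799835   59.52997977] 67.08180918231528
[231.33715357 374.40819207] (232, 375) [293.48442619 122.826928  ] (293.5, 123)
[231.86618603 257.25912676] (232, 258) [268.79706155 148.39520762] (268.7, 148.5)
[ 460.27421233 -386.73988932   25.4491968 ] [ 3.14150947e+00 -1.58001923e-05  4.02797295e-01] [-8.08629992e-01  6.45454335e-01  1.75844041e+00 -2.15069579e-05
  7.37614484e-01  3.59384956e-01] 0.6495107402724911
```

Triangulating the fingertips from the wrist and scene cameras puts them at z≈59 while the TCP reads 25. So the real tips are about 34 mm above the reported TCP, and the fingers closed just above the mouth. I lower by that amount, watch the force, and grip.

```bash
python3 -m inch '[[[0,0,0.1],0,-0.3],[[0,0,0.1],0,-0.3],[[0,0,0.1],0,-0.3],[[0,0,0.1],0,-0.3],[[0,0,0.1],0,-0.3],[[0,0,0],0,1],[[0,0,0],0,1],[[0,0,0],0,1],[[0,0,0],0,1],[[0,0,0],0,1]]'
python3 - <<'E'
from h import *
import cv2
p=eyes.read_camera("wrist");q=eyes.read_camera("scene")
z=lambda c,r,k,h,w:cv2.resize(c["pixels"][r:r+h,k:k+w],(390,390),interpolation=cv2.INTER_CUBIC)
cv2.imwrite("pics/w6.png",np.hstack([z(p,165,240,150,150),z(q,245,100,70,70)])[:,:,::-1])
E
```

```text
t: 11.8
eef_pos: [460.4, -386.9, -4.3]
tcp_rot: [3.141, -0.0, 0.403]
ft_force: [-0.4, 0.1, 2.7]
opening: 0.365
grip_force: 30.0
```

View pics/w6.png

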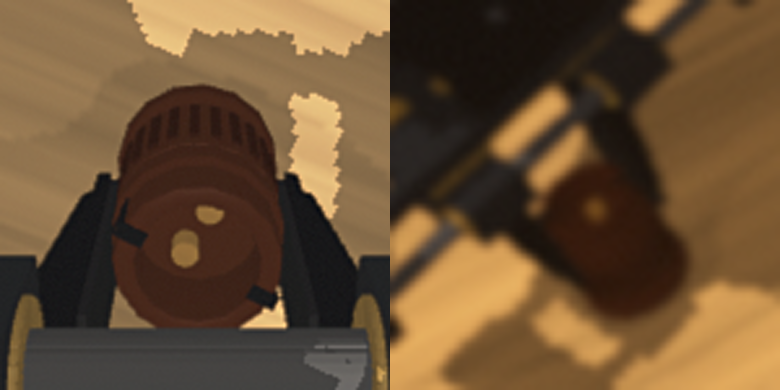

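Gripped: 30 N, 34.7 mm, centred and still upright. I lift and carry it to a look-out over the tray.

```bash
python3 -m inch '[[[0,0,-0.4],0,1],[[0,0,-0.6],0,1],[[0.2,-0.4,-0.6],0,1],[[0.4,-0.8,-0.4],0,1],[[0.4,-0.8,-0.3],0,1],[[0.5,-0.9,-0.3],0,1],[[0.5,-0.9,-0.3],0,1],[[0.5,-0.9,-0.3],0,1],[[0.4,-0.8,-0.2],0,1],[[0.16,-0.4,0],0,1]]'
cat > tray.py <<'E'
from h import *
import cv2
from scipy.optimize import least_squares
def fit(p,show=None):
    "light grey well floors/post top in a picture -> tray centre and yaw"
    hsv=cv2.cvtColor(p["pixels"],cv2.COLOR_RGB2HSV)
    m=((hsv[...,1]<40)&(hsv[...,2]>90)).astype(np.uint8)
    n,l,st,c=cv2.connectedComponentsWithStats(m)
    return [(st[i][4],np.round(c[i][::-1],1)) for i in range(1,n) if st[i][4]>80]
E
python3 - <<'E'
from tray import *
s=env.state();print(s["opening"],s["grip_force"],s["eef_pos"])
p=eyes.read_camera("wrist"); cv2.imwrite("pics/w7.png",p["pixels"][:,:,::-1]); np.save("w7.npy",p,allow_pickle=True)
for a,c in fit(p): print(a,c)
for n in("wide_well","narrow_well","oblong_pocket","post_block"):
    for r in eyes.spot_point(n,p)[:2]: print(n,round(r["score"],2),np.round(r["centre"],1),np.round(ray(p,r["centre"],4)[:2],1))
E
```

```text
t: 13.15
eef_pos: [489.9, 8.0, 198.8]
tcp_rot: [3.141, -0.001, 0.405]
ft_force: [0.2, -0.2, 0.4]
opening: 0.366
grip_force: 30.0
0.36612438067004105 29.999496172531508 [489.91555675   8.03580144 198.76364199]
281 [ 40.9 306.2]
590 [57.2 16.6]
263 [ 96.6 108.8]
90 [ 97.1 122.5]
789 [103.5 370.3]
1702 [115.1 256.3]
2346 [165.8 319.4]
1081 [171.5 545.6]
105 [286.  287.8]
81 [287.5 342.8]
152 [306.2 375.5]
590 [307.6 502.4]
1986 [335.5 305.2]
145 [344.6 481. ]
wide_well 0.93 [114.1 256.6] [526.  100.9]
narrow_well 0.93 [105.2 370. ] [589.  -20.3]
oblong_pocket 0.94 [162.6 316.7] [500.4  11. ]
post_block 0.94 [ 45.7 305. ] [618.3  76.2]
post_block 0.89 [ 23.6 560.6] [ 751.7 -178. ]
```

View pics/w7.png

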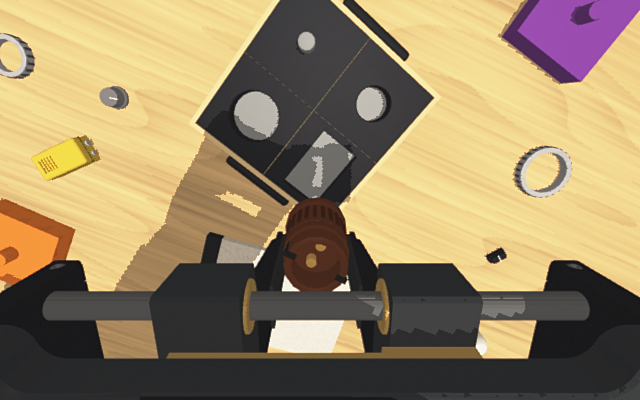

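The wrist view shows the whole tray: post (41,306), wide well (115,256), narrow well (104,370), pocket (165,320), block cross (106,316). I fit the tray pose to these.

```bash
python3 - <<'E'
from tray import *
p=np.load("w7.npy",allow_pickle=True).item()
h=48
obs=[((40.9,306.2),(h,h,54)),((115.1,256.3),(-h,h,10)),((103.5,370.3),(h,-h,10)),((106,316),(0,0,34)),((123,192),(-100,100,34)),((97,438),(100,-100,34))]
def W(v,X): c,s=np.cos(v[2]),np.sin(v[2]);return np.array([v[0]+c*X[0]-s*X[1],v[1]+s*X[0]+c*X[1],X[2]])
def f(v): return np.concatenate([proj(p,W([v[0],v[1],v[2]],np.array(X)*[v[3] if abs(X[0])==h else 1]*3 if 0 else X))-np.array(u) for u,X in obs])
r=least_squares(f,[561,42,-.25,1],loss="soft_l1");v=r.x;print(v,np.round(r.fun.reshape(-1,2),1))
for n,X in(("post",(h,h,0)),("wide",(-h,h,0)),("narrow",(h,-h,0)),("pocket",(-h,-h,0))): print(n,np.round(W(v,X)[:2],1))
for n,z in(("small_ring",6),("battery_case",14),("large_ring",6)):
  for q in eyes.cut_out(n,eyes.read_camera("wrist"))[:2]:
    b=cv2.minAreaRect(cv2.findNonZero(q["mask"].astype(np.uint8)));print(n,round(q["score"],2),np.round(q["centre"]),b,np.round(ray(p,q["centre"],z)[:2],1))
w=W(v,(-h,h,0));go(w[0],w[1],100)
E
```

```text
[ 5.57726906e+02  3.98276353e+01 -2.81587047e-01  1.00000000e+00] [[-1.5  0.1]
 [ 0.5  0.4]
 [ 0.3  0.6]
 [ 3.9 -2.6]
 [-0.1 -3.9]
 [-0.3  3.5]]
post [617.2  72.6]
wide [525.   99.3]
narrow [590.5 -19.6]
pocket [498.3   7.1]
small_ring 0.89 [58. 20.] ((15.0, 54.5), (45.0, 30.0), 90.0) [477.5 371. ]
battery_case 0.84 [157.  62.] ((61.821781158447266, 157.2178192138672), (31.843427658081055, 62.36529541015625), 65.85445404052734) [385.4 300.5]
large_ring 0.36 [164. 314.] ((317.1467590332031, 166.5521240234375), (81.58514404296875, 81.21575927734375), 37.99873352050781) [498.1  13.6]
units [ 1.15 -1.22  1.63] turn None
```

```bash
python3 -m inch '[[[0.29,-0.31,0.2],0,1],[[0.29,-0.31,0.2],0,1],[[0.29,-0.3,0.2],0,1],[[0.28,-0.3,0.2],0,1],[[0,0,0.5],0,1],[[0,0,0.5],0,1],[[0,0,0.5],0,1],[[0,0,0.4],0,1],[[0,0,0.3],0,1],[[0,0,0.2],0,1]]'
python3 -c "
from h import *
go(525,99.3,6.5);print(env.state()['ft_force'])"
```

```text
t: 14.95
eef_pos: [524.6, 99.7, 5.1]
tcp_rot: [-3.141, 0.001, 0.402]
ft_force: [-2.2, 0.6, 33.7]
opening: 0.368
grip_force: 30.0
units [ 0.    0.01 -0.02] turn None
[-2.19982736  0.60308119 33.70259681]
```

The holder touches bottom. Release it and rise.

```bash
python3 -m inch '[[[0,0,-0.02],0,1],[[0,0,0],0,-0.4],[[0,0,0],0,-0.4],[[0,0,0],0,-0.4],[[0,0,0],0,-0.4],[[0,0,-0.3],0,-0.4],[[0,0,-0.6],0,-0.4],[[0,0,-0.8],0,-0.4],[[0,0,-0.8],0,-0.4],[[-0.5,0.4,-0.2],0,-0.4]]'
python3 - <<'E'
from tray import *
q=eyes.read_camera("top");r=eyes.spot_point("lampholder",q)
for x in r[:2]: print(x["score"],x["centre"],ray(q,x["centre"],10)[:2])
go(367,-278,90);go(367,-278,-5)
E
```

```text
t: 16.2
eef_pos: [507.9, 66.8, 171.9]
tcp_rot: [3.14, -0.005, 0.405]
ft_force: [-0.5, -0.4, -0.6]
opening: 0.699
grip_force: 0.0
0.67 [178.7, 261.4] [602.61059394 274.65514517]
0.46 [185.0, 349.6] [586.00321272 -16.64209908]
units [-4.36  4.35  1.35] turn None
units [-4.36  4.35  2.93] turn None
```

```bash
python3 -m inch '[[[-0.5,0.5,0],0,-0.4],[[-0.6,0.6,0],0,-0.4],[[-0.6,0.6,0.1],0,-0.4],[[-0.6,0.6,0.2],0,-0.4],[[-0.6,0.6,0.2],0,-0.4],[[-0.6,0.6,0.2],0,-0.4],[[-0.5,0.5,0.2],0,-0.4],[[-0.3,0.3,0.2],0,-0.4],[[-0.06,0.05,0.1],0,-0.4],[[0,0,0],0,-0.4]]'
python3 - <<'E'
from tray import *
p=eyes.read_camera("wrist")
r=eyes.cut_out("pygmy_bulb",p)[0];i=np.argwhere(r["mask"]);print(r["score"],i.min(0),i.max(0),r["centre"])
for X in([367,-278,0],[367,-278,60]):print(proj(p,np.array(X)))
s=eyes.spot_point("pygmy_bulb",p)[0];print(s["score"],ray(p,s["centre"],0))
go(367,-278,-5)
E
```

```text
t: 17.55
eef_pos: [368.1, -275.9, 96.7]
tcp_rot: [-3.141, 0.0, 0.402]
ft_force: [-0.4, 0.3, 0.4]
opening: 0.702
grip_force: 0.0
0.6 [183 301] [223 333] [205.1, 314.7]
[192.36431247 317.35883529]
[212.04564484 317.62614074]
0.81 [ 366.30067313 -276.9646962     0.        ]
units [-0.04  0.02  1.71] turn None
```

```bash
python3 -m inch '[[[-0.04,0,0.4],0,-0.4],[[0,0,0.4],0,-0.4],[[0,0,0.4],0,-0.4],[[0,0,0.3],0,-0.4],[[0,0,0.2],0,-0.4],[[0,0,0],0,1],[[0,0,0],0,1],[[0,0,0],0,1],[[0,0,0],0,1],[[0,0,0],0,1]]'
python3 -m inch '[[[0,0,0],0,1],[[0,0,0],0,1],[[0,0,-0.3],0,1],[[0,0,-0.5],0,1],[[0,0,-0.6],0,1],[[0,0,-0.4],0,1],[[0,0,-0.1],0,1],[[0,0,0],0,1],[[0,0,0],0,1],[[0,0,0],0,1]]'
python3 - <<'E'
from tray import *
p=eyes.read_camera("scene");q=eyes.read_camera("wrist")
im=lambda c,r,k,h,w:cv2.resize(c["pixels"][r:r+h,k:k+w],(390,390),interpolation=cv2.INTER_CUBIC)
cv2.imwrite("pics/w8.png",np.hstack([im(q,165,240,150,150),im(p,190,130,80,80)])[:,:,::-1])
go(590.5,-19.6,6)
E
```

```text
t: 18.95
eef_pos: [366.0, -277.6, -4.7]
tcp_rot: [3.141, -0.0, 0.403]
ft_force: [0.4, -0.0, 3.4]
opening: 0.281
grip_force: 30.0
t: 20.2
eef_pos: [365.6, -277.2, 108.3]
tcp_rot: [-3.14, 0.001, 0.403]
ft_force: [-0.4, 0.5, -0.5]
opening: 0.284
grip_force: 30.0
units [ 5.13 -2.48  1.71] turn None
```

View pics/w8.png

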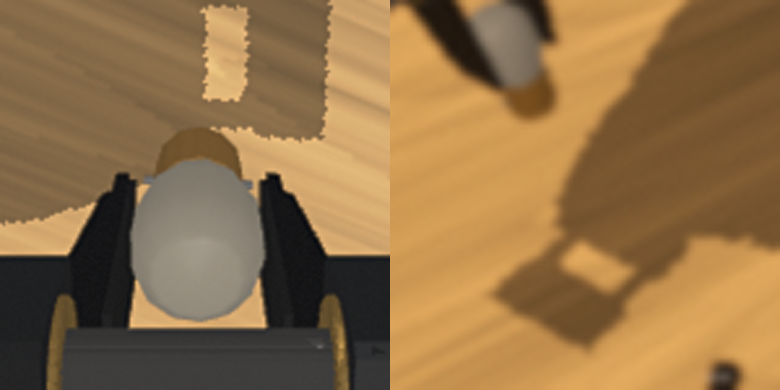

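The bulb is held upright, glass between the pads. Carry it to the narrow well.

```bash
python3 -m inch '[[[0.3,-0.15,0],0,1],[[0.5,-0.25,0],0,1],[[0.7,-0.33,0],0,1],[[0.7,-0.35,0],0,1],[[0.7,-0.35,0],0,1],[[0.7,-0.35,0],0,1],[[0.7,-0.35,0],0,1],[[0.5,-0.25,0],0,1],[[0.3,-0.1,0],0,1],[[0.03,0,0],0,1]]'
python3 -m inch '[[[0,0,0.3],0,1],[[0,0,0.4],0,1],[[0,0,0.4],0,1],[[0,0,0.3],0,1],[[0,0,0.2],0,1],[[0,0,0.1],0,1],[[0,0,0],0,1],[[0,0,0],0,1],[[0,0,0],0,1],[[0,0,0],0,1]]'
python3 -c "
from h import *
go(590.5,-19.6,5)"
```

```text
t: 21.55
eef_pos: [590.9, -19.7, 108.7]
tcp_rot: [-3.142, 0.0, 0.404]
ft_force: [-0.4, 0.1, -0.4]
opening: 0.286
grip_force: 30.0
t: 22.8
eef_pos: [590.9, -19.9, 7.4]
tcp_rot: [3.141, -0.0, 0.403]
ft_force: [0.3, 0.4, -1.0]
opening: 0.285
grip_force: 30.0
units [-0.   -0.01  0.04] turn None
```

```bash
python3 -m inch '[[[0,0,0.03],0,1],[[0,0,0],0,-0.3],[[0,0,0],0,-0.3],[[0,0,0],0,-0.3],[[0,0,0],0,-0.3],[[0,0,-0.3],0,-0.3],[[0,0,-0.6],0,-0.4],[[0,0,-0.8],0,-0.4],[[0,0,-0.8],0,-0.4],[[0,0,-0.5],0,-0.4]]'
python3 -c "
from h import *
go(400,270,180)"
```

```text
t: 24.05
eef_pos: [591.1, -19.9, 189.1]
tcp_rot: [3.14, -0.003, 0.403]
ft_force: [-0.5, 0.4, -0.2]
opening: 0.699
grip_force: 0.0
units [-1.04 -5.69  0.15] turn None
```

```bash
python3 -m inch '[[[-0.05,-0.3,0],0,-0.4],[[-0.1,-0.5,0],0,-0.4],[[-0.12,-0.7,0],0,-0.4],[[-0.13,-0.8,0],0,-0.4],[[-0.13,-0.8,0],0,-0.4],[[-0.13,-0.8,0],0,-0.4],[[-0.13,-0.8,0],0,-0.4],[[-0.13,-0.6,0],0,-0.4],[[-0.1,-0.4,0],0,-0.4],[[0,0,0],0,-0.4]]'
python3 - <<'E'
from tray import *
p=eyes.read_camera("wrist");cv2.imwrite("pics/w9.png",p["pixels"][:,:,::-1]);np.save("w9.npy",p,allow_pickle=True)
print(env.state()["eef_pos"])
for n,z in(("small_ring",6),("battery_case",14)):
  for q in eyes.cut_out(n,p)[:1]:
    m=q["mask"].astype(np.uint8);b=cv2.minAreaRect(cv2.findNonZero(m));w=[ray(p,(y,x),z+8)[:2] for x,y in cv2.boxPoints(b)]
    print(n,round(q["score"],2),b,ray(p,b[0][::-1],z)[:2],np.round(w,1).tolist())
  for q in eyes.spot_point(n,p)[:2]:print(n,q["score"],ray(p,q["centre"],0)[:2])
E
```

```text
t: 25.3
eef_pos: [398.5, 271.6, 185.0]
tcp_rot: [3.142, 0.001, 0.406]
ft_force: [0.0, -1.0, 0.3]
opening: 0.699
grip_force: 0.0
[399.39883533 270.97459679 184.99735165]
small_ring 0.67 ((252.00003051757812, 72.50000762939453), (44.547725677490234, 41.719295501708984), 45.0) [475.70724459 382.15403793] [[463.4, 411.5], [503.8, 391.9], [487.8, 349.5], [446.0, 368.6]]
small_ring 0.75 [478.26300814 382.13374558]
battery_case 0.64 ((293.4827575683594, 176.2069091796875), (29.339862823486328, 53.10886764526367), 68.19859313964844) [386.2467767  295.29062616] [[378.4, 329.4], [422.2, 285.5], [397.8, 261.2], [352.4, 305.8]]
battery_case 0.79 [389.22250187 290.27058431]
```

View pics/w9.png

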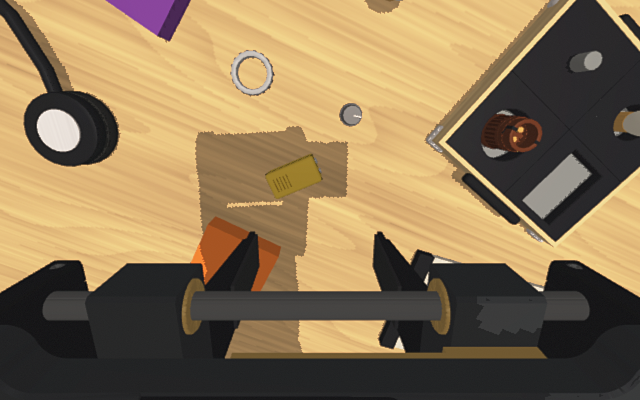

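The holder stands in its well. Battery at (176,293) with its long axis at about −45°, small ring at (72,252). To the small ring first.

```bash
python3 -m inch '[[[0.2,-0.1,0],0,-0.4],[[0.3,-0.2,0.2],0,-0.4],[[0.3,-0.2,0.3],0,-0.4],[[0.3,-0.2,0.3],0,-0.4],[[0.3,-0.2,0.3],0,-0.4],[[0.3,-0.2,0.3],0,-0.4],[[0.2,-0.1,0.3],0,-0.4],[[0,0,0.2],0,-0.4],[[0,0,0.1],0,-0.4],[[0,0,0],0,-0.4]]'
python3 - <<'E'
from tray import *
p=eyes.read_camera("wrist")
for q in eyes.cut_out("small_ring",p)[:2]:
    m=q["mask"].astype(np.uint8);i=np.argwhere(m);print(q["score"],i.min(0),i.max(0))
for q in eyes.spot_point("small_ring",p)[:2]:print(q["score"],ray(p,q["centre"],0)[:2])
X=[proj(p,np.array([476.5+23*np.cos(t),382+23*np.sin(t),12])) for t in np.linspace(0,6.3,60)]
print(np.min(X,0),np.max(X,0));go(476.5,382,-29)
E
```

```text
t: 26.8
eef_pos: [476.9, 381.3, 65.2]
tcp_rot: [3.141, 0.0, 0.402]
ft_force: [1.2, -1.3, -0.2]
opening: 0.698
grip_force: 0.0
0.88 [176 286] [229 340]
0.81 [476.36241053 382.51186574]
[177.0873554  287.46452632] [229.26642826 342.05638052]
units [-0.01 -0.01  1.58] turn None
```

Prediction and mask agree. Descend and grip.

```bash
python3 -m inch '[[[0,0,0.3],0,-0.4],[[0,0,0.4],0,-0.4],[[0,0,0.4],0,-0.4],[[0,0,0.25],0,-0.4],[[0,0,0.15],0,-0.4],[[0,0,0.05],0,-0.4],[[0,0,0.03],0,-0.4],[[0,0,0],0,-0.4],[[0,0,0],0,1],[[0,0,0],0,1]]'
python3 -m inch '[[[0,0,0],0,1],[[0,0,0],0,1],[[0,0,0],0,1],[[0,0,0],0,1],[[0,0,0],0,1],[[0,0,0],0,1],[[0,0,-0.2],0,1],[[0,0,-0.5],0,1],[[0,0,-0.8],0,1],[[0,0,-0.7],0,1]]'
python3 -c "
from h import *
go(617.2,72.6,100)"
```

```text
t: 28.2
eef_pos: [477.1, 381.7, -29.3]
tcp_rot: [3.142, -0.0, 0.403]
ft_force: [-0.0, -0.6, -0.5]
opening: 0.545
grip_force: 0.0
t: 29.45
eef_pos: [476.9, 381.6, 104.4]
tcp_rot: [3.141, -0.0, 0.403]
ft_force: [0.2, 0.6, -1.2]
opening: 0.47
grip_force: 30.0
units [0.13 5.65 0.07] turn None
```

The ring is held at 44.7 mm. Carry it over the post and check alignment.

```bash
python3 -m inch '[[[0,0.3,0],0,1],[[0.01,0.5,0],0,1],[[0.02,0.7,0],0,1],[[0.02,0.8,0],0,1],[[0.02,0.8,0],0,1],[[0.02,0.8,0],0,1],[[0.02,0.7,0],0,1],[[0.02,0.6,0],0,1],[[0,0.35,0],0,1],[[0,0.1,0],0,1]]'
python3 - <<'E'
from tray import *
p=np.load("w7.npy",allow_pickle=True).item();print("post w7",ray(p,(40.9,306.2),54)[:2])
p=np.load("w9.npy",allow_pickle=True).item();print([ (a,c,ray(p,c,54)[:2].round(1)) for a,c in fit(p) if c[1]>560 and c[0]<100])
w=eyes.read_camera("wrist");s=eyes.read_camera("scene")
for c in(w,s):
  for q in eyes.cut_out("small_ring",c)[:2]:
    i=np.argwhere(q["mask"]);print(q["score"],q["centre"],i.min(0),i.max(0))
im=lambda c,r,k,h,w_:cv2.resize(c["pixels"][r:r+h,k:k+w_],(390,390),interpolation=cv2.INTER_CUBIC)
cv2.imwrite("pics/w10.png",np.hstack([im(w,120,230,180,180),im(s,130,270,120,120)])[:,:,::-1])
go(617.2,72.6,4)
E
```

```text
t: 30.7
eef_pos: [616.9, 71.9, 101.9]
tcp_rot: [-3.141, 0.001, 0.401]
ft_force: [0.2, 0.3, -0.6]
opening: 0.468
grip_force: 30.0
post w7 [615.85199573  72.16049936]
[(np.int32(276), array([ 60.1, 592.5]), array([615.5,  73.5]))]
0.96 [271.6, 318.0] [211 276] [290 355]
0.59 [198.4, 360.0] [191 352] [207 362]
units [0.   0.02 1.64] turn None
```

View pics/w10.png

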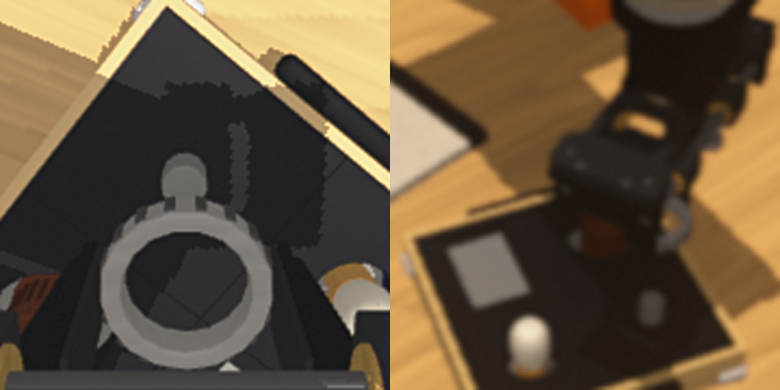

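The ring hangs flat and the slim bulb stands in its well. Lower over the post.

```bash
python3 -m inch '[[[0,-0.02,0.2],0,1],[[0,0,0.3],0,1],[[0,0,0.3],0,1],[[0,0,0.25],0,1],[[0,0,0.2],0,1],[[0,0,0.15],0,1],[[0,0,0.1],0,1],[[0,0,0.05],0,1],[[0,0,0.03],0,1],[[0,0,0],0,1]]'
```

```text
t: 32.15
eef_pos: [616.7, 74.0, 7.8]
tcp_rot: [3.141, -0.0, 0.403]
ft_force: [0.3, 0.9, -0.2]
opening: 0.467
grip_force: 30.0
```

```bash
python3 -m inch '[[[0,0,0.04],0,1],[[0,0,0],0,1],[[0,0,0],0,-0.3],[[0,0,0],0,-0.3],[[0,0,0],0,-0.3],[[0,0,-0.1],0,-0.3],[[0,0,-0.4],0,-0.3],[[0,0,-0.8],-1,-0.3],[[0,0,-0.9],-1,-0.4],[[0,0,-0.6],-1,-0.4]]'
python3 -m inch '[[[0,0,0],-1,-0.4],[[0,0,0],-1,-0.4],[[0,0,0],-1,-0.4],[[0,0,0],-1,-0.4],[[0,0,0],-1,-0.4],[[0,0,0],-1,-0.4],[[0,0,0],-1,-0.4],[[0,0,0],-1,-0.4],[[0,0,0],-1,-0.4],[[0,0,0],-1,-0.4]]'
python3 - <<'E'
from tray import *
q=eyes.read_camera("top")
for n,z in(("small_ring",34),("lampholder",10),("pygmy_bulb",10)):
  for r in eyes.spot_point(n,q)[:2]:print(n,r["score"],np.round(r["centre"]),ray(q,r["centre"],z)[:2])
go(388,292.5,130,-.787+np.pi)
E
```

```text
t: 33.4
eef_pos: [617.0, 74.0, 176.4]
tcp_rot: [3.14, -0.002, 0.668]
ft_force: [-0.2, 0.5, -0.8]
opening: 0.698
grip_force: 0.0
t: 34.65
eef_pos: [616.5, 74.0, 173.7]
tcp_rot: [3.141, 0.0, 1.54]
ft_force: [0.1, -0.6, 0.2]
opening: 0.699
grip_force: 0.0
pygmy_bulb 0.61 [186. 346.] [580.85230173  -5.53866269]
units [ 3.5  -3.94  0.73] turn -9.39
```

```bash
python3 -m inch '[[[0.2,-0.2,0],0,-0.4],[[0.3,-0.3,0],0,-0.4],[[0.4,-0.5,0],0,-0.4],[[0.5,-0.6,0],0,-0.4],[[0.5,-0.6,0],0,-0.4],[[0.5,-0.6,0],0,-0.4],[[0.5,-0.5,0],0,-0.4],[[0.4,-0.4,0],0,-0.4],[[0.2,-0.24,0],0,-0.4],[[0,0,0],-1,-0.4]]'
python3 -m inch '[[[0,0,0],-1,-0.4],[[0,0,0],-1,-0.4],[[0,0,0],-1,-0.4],[[0,0,0],-1,-0.4],[[0,0,0],-1,-0.4],[[0,0,0],-1,-0.4],[[0,0,0],-1,-0.4],[[0,0,0],-1,-0.4],[[0,0,0],-0.4,-0.4],[[0,0,0],0,-0.4]]'
python3 - <<'E'
from tray import *
p=eyes.read_camera("wrist");s=env.state();print(s["opening"])
for n,z in(("battery_case",14),):
  for q in eyes.cut_out(n,p)[:1]:
    m=q["mask"].astype(np.uint8);b=cv2.minAreaRect(cv2.findNonZero(m))
    i=np.argwhere(m);print(n,round(q["score"],2),b,i.min(0),i.max(0),ray(p,b[0][::-1],z)[:2])
  for q in eyes.spot_point(n,p)[:2]:print(n,q["score"],ray(p,q["centre"],0)[:2])
def box(v):
    c,n=np.cos(v[2]),np.sin(v[2])
    X=np.array([proj(p,np.array([v[0]+c*a*30-n*d*16,v[1]+n*a*30+c*d*16,z])) for a in(-1,1) for d in(-1,1) for z in(0,28)])
    return X
hull=cv2.convexHull(cv2.findNonZero(m))
def f(v):
    k=np.zeros((1600,2560),np.uint8);h=cv2.convexHull(np.float32(box(v)[:,::-1]));cv2.fillConvexPoly(k,np.int32(h*4),1)
    k=cv2.resize(k,(640,400),interpolation=cv2.INTER_AREA)>0;return -(k&(m>0)).sum()/(k|(m>0)).sum()
from scipy.optimize import minimize
r=minimize(f,[388,292,-.787],method="Nelder-Mead",options=dict(initial_simplex=[[388,292,-.787],[396,292,-.787],[388,300,-.787],[388,292,-.65]]));print(r.x,r.fun)
go(r.x[0],r.x[1],-12,r.x[2]+np.pi)
E
```

```text
t: 36.1
eef_pos: [385.8, 292.7, 173.4]
tcp_rot: [3.141, -0.0, 1.628]
ft_force: [0.2, 0.2, -0.4]
opening: 0.702
grip_force: 0.0
t: 37.35
eef_pos: [387.2, 291.8, 173.3]
tcp_rot: [3.142, 0.0, 2.357]
ft_force: [-0.3, 0.4, 0.2]
opening: 0.7
grip_force: 0.0
0.6995250510942241
battery_case 0.86 ((318.0, 175.5), (55.0, 28.0), 90.0) [148 304] [203 332] [386.17206943 295.25312491]
battery_case 0.75 [387.93354821 293.13589202]
battery_case 0.36 [ 4.95544909e+02 -3.14396124e-01]
[387.11113063 295.10967862  -0.78263853] -0.9736842105263158
units [0.04 0.04 3.09] turn -0.03
```

```bash
python3 -m inch '[[[0.02,0.02,0.3],0,-0.4],[[0.02,0.02,0.5],0,-0.4],[[0,0,0.6],0,-0.4],[[0,0,0.6],0,-0.4],[[0,0,0.5],0,-0.4],[[0,0,0.35],0,-0.4],[[0,0,0.2],0,-0.4],[[0,0,0.1],0,-0.4],[[0,0,0],0,-0.4],[[0,0,0],0,1]]'
python3 -m inch '[[[0,0,0],0,1],[[0,0,0],0,1],[[0,0,0],0,1],[[0,0,0],0,1],[[0,0,0],0,1],[[0,0,0],0,1],[[0,0,-0.2],0,1],[[0,0,-0.5],0,1],[[0,0,-0.8],0,1],[[0,0,-0.5],0,1]]'
python3 -c "
from h import *
go(498.3,7.1,100,-.2816+np.pi)"
```

```text
t: 38.75
eef_pos: [387.7, 295.3, -15.1]
tcp_rot: [3.141, 0.0, 2.358]
ft_force: [0.4, 0.4, -0.3]
opening: 0.643
grip_force: 0.0
t: 40.0
eef_pos: [387.5, 295.2, 106.7]
tcp_rot: [3.14, 0.001, 2.358]
ft_force: [0.6, 0.4, -1.2]
opening: 0.335
grip_force: 30.0
units [-4.7  -2.1   0.11] turn -5.76
```

```bash
python3 -m inch '[[[-0.2,-0.1,0],0,1],[[-0.4,-0.2,0],0,1],[[-0.6,-0.25,0],0,1],[[-0.7,-0.3,0],0,1],[[-0.7,-0.3,0],0,1],[[-0.7,-0.3,0],0,1],[[-0.6,-0.3,0],0,1],[[-0.5,-0.2,0],0,1],[[-0.3,-0.15,0],0,1],[[0,0,0],-1,1]]'
python3 -m inch '[[[0,0,0],-1,1],[[0,0,0],-1,1],[[0,0,0],-1,1],[[0,0,0],-1,1],[[0,0,0],-0.76,1],[[0,0,0],0,1],[[0,0,0],0,1],[[0,0,0],0,1],[[0,0,0],0,1],[[0,0,0],0,1]]'
python3 - <<'E'
from tray import *
p=np.load("w9.npy",allow_pickle=True).item()
print([(a,c,ray(p,c,20)[:2].round(1)) for a,c in fit(p) if c[1]>480 and 120<c[0]<260])
go(498.3,7.1,5,-.2816+np.pi)
w=eyes.read_camera("wrist");s=eyes.read_camera("scene")
im=lambda c,r,k,h,w_:cv2.resize(c["pixels"][r:r+h,k:k+w_],(390,390),interpolation=cv2.INTER_CUBIC)
cv2.imwrite("pics/w11.png",np.hstack([im(w,60,180,260,260),im(s,150,260,120,120)])[:,:,::-1])
E
```

```text
t: 41.25
eef_pos: [497.8, 5.5, 103.5]
tcp_rot: [-3.141, -0.001, 2.445]
ft_force: [0.4, 1.1, -0.8]
opening: 0.335
grip_force: 30.0
t: 42.5
eef_pos: [498.1, 6.8, 104.3]
tcp_rot: [-3.142, 0.0, 2.86]
ft_force: [-0.0, -0.3, -0.9]
opening: 0.334
grip_force: 30.0
[(np.int32(209), array([123.4, 632.6]), array([593.8, -31.8])), (np.int32(157), array([151.7, 493. ]), array([504.9,  95.1])), (np.int32(1951), array([186.1, 556.3]), array([499.6,   4. ]))]
units [-0.    0.01  1.65] turn 0.0
```

View pics/w11.png

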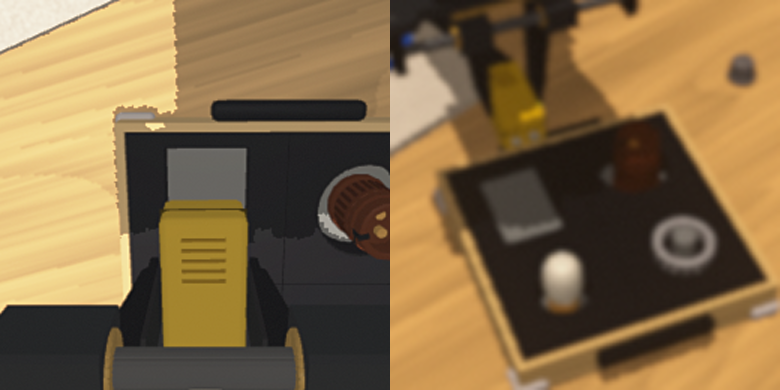

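The ring lies over the post, bulb and holder stand in their wells, and the case is square over the pocket. Lower it.

```bash
python3 -m inch '[[[0,0.02,0.2],0,1],[[0,0,0.3],0,1],[[0,0,0.3],0,1],[[0,0,0.25],0,1],[[0,0,0.2],0,1],[[0,0,0.15],0,1],[[0,0,0.1],0,1],[[0,0,0.07],0,1],[[0,0,0.05],0,1],[[0,0,0],0,1]]'
```

```text
t: 43.85
eef_pos: [498.4, 8.0, 7.1]
tcp_rot: [-3.142, 0.0, 2.86]
ft_force: [-0.1, 0.2, -1.1]
opening: 0.336
grip_force: 30.0
```

```bash
python3 -m inch '[[[0,0,0.03],0,1],[[0,0,0],0,1],[[0,0,0],0,-0.4],[[0,0,0],0,-0.4],[[0,0,0],0,-0.4],[[0,0,0],0,-0.4],[[0,0,-0.1],0,-0.4],[[0,0,-0.4],0,-0.4],[[0,0,-0.8],0,-0.4],[[0,0,-0.6],0,-0.4]]'
python3 -m inch '[[[0.4,0,-0.5],0,-0.4],[[0.5,0,-0.5],0,-0.4],[[0.5,0,-0.3],0,-0.4],[[0.3,0,0],0,-0.4],[[0,0,0],0,-0.4],[[0,0,0],0,-0.4],[[0,0,0],0,-0.4],[[0,0,0],0,-0.4],[[0,0,0],0,-0.4],[[0,0,0],0,-0.4]]'
python3 - <<'E'
from tray import *
s=eyes.read_camera("scene");t=eyes.read_camera("top")
im=lambda c,r,k,h,w_:cv2.resize(c["pixels"][r:r+h,k:k+w_],(390,390),interpolation=cv2.INTER_CUBIC)
cv2.imwrite("pics/w12.png",np.hstack([im(t,150,260,190,190)if 0 else im(t,140,260,190,190),im(s,150,260,120,120)])[:,:,::-1])
for n in("globe_bulb","large_ring"):
  for r in eyes.spot_point(n,t)[:2]:print(n,r["score"],np.round(r["centre"]))
# where the origins should project if seated
for n,X in(("holder",(525,99.3,68)),("bulb",(590.5,-19.6,70)),("ring",(616.5,73,46)),("case",(498.3,7.1,48))):print(n,proj(s,np.array(X)))
E
```

```text
t: 45.1
eef_pos: [498.5, 8.0, 121.3]
tcp_rot: [3.141, 0.001, 2.86]
ft_force: [-0.3, -0.1, -0.2]
opening: 0.699
grip_force: 0.0
t: 46.35
eef_pos: [400.5, 36.3, 197.2]
tcp_rot: [-3.142, -0.0, 2.86]
ft_force: [0.9, 0.4, -1.0]
opening: 0.699
grip_force: 0.0
globe_bulb 0.57 [179. 261.]
globe_bulb 0.55 [204. 311.]
large_ring 0.6 [180. 422.]
large_ring 0.5 [185. 350.]
holder [190.5704752  334.31050661]
bulb [229.35539994 311.77427627]
ring [223.63680646 349.6947252 ]
case [206.42607972 298.45069962]
```

View pics/w12.png

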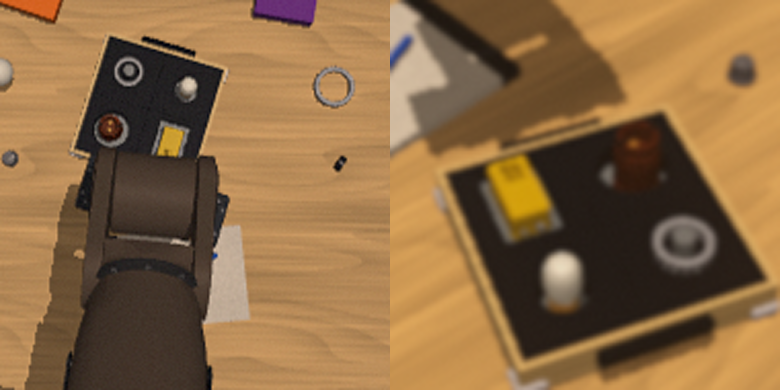

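All four parts sit where the fitted wells predict, upright and seated. The globe and large ring are unmoved, so I hand the job in.

```bash
python3 -c "
from cell import env
print(env.job_done())"
```

```text
the job is handed in; nothing more can be done
None
```

I handed the job in at about 46 s: in the last pictures the lampholder, slim bulb, small ring and battery case are seated in their places and the globe bulb and large ring have not moved; the hand-in call gave no verdict.

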